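Sweep spoiled test pieces off the ware board into the scrap tub

TASK

Sweep the three spoiled test pieces (square tile, round disc, half tile) along the ware board and off its end into the empty scrap tub, pushing them with the fingers and never lifting them. Leave the good cup standing where it is on the board, do not disturb the glaze jar or the brush, and put nothing into the prop caddy at the other end.

Things in the scene. Friction and masses are not known exactly. Their poses are not given: they have to be found in the camera images.
- ware_board: Fixed plywood board on two battens, 300 (its x) by 360 (its y) mm, top 80 mm above the bench, turned up to 0.15 rad. Origin at the centre of its underside, at bench height. Tub and caddy adjoin its y ends, 2 mm away, so pieces leave it at y = +180 or -180 mm of its frame. Pieces lie at x = -65 to +15 mm, in three spots about 115 mm apart along y; the cup at x about +110 mm.
- scrap_tub: Fixed empty grey plastic open box, no dividers, 290 (x) by 140 (y) by 66 mm high, walls and floor 4 mm; its rim is 14 mm below the board top. Axes parallel to the board's. Its origin, the centre of its underside, lies 252 mm from the board's along the board's +y or -y: the end varies. Pieces pushed over that end drop into it.
- prop_caddy: Fixed grey box of the same outside size as the tub, with two dividers and stocked with white kiln props (up to 60 mm high), at the other end of the board. No piece belongs in it.
- square_tile: Loose terracotta tile 42 x 42 x 12 mm, about 40 g, flat on the board. Origin at the centre of its underside, z up, x and y along its sides.
- round_disc: Loose terracotta disc, diameter 44 mm, 12 mm thick, about 36 g, flat on the board. Origin at the centre of its underside.
- half_tile: Loose terracotta tile 50 (its x) x 28 (its y) x 12 mm, about 33 g, flat on the board. Origin at the centre of its underside.
- cup: Good terracotta small cup, 45 mm high, rim radius 30 mm, loose and upright on the far side of the board. Origin at the centre of its underside. Must be left standing in place.
- glaze_jar: Loose glass jar, radius 30 mm, 75 mm high, on the bench beyond the board's far side. Origin at the centre of its underside. Not to be disturbed.
- brush: Loose brush 190 mm long lying on the bench beyond the board's far side, along the board's y. Origin near its middle, on the underside. Not to be disturbed.
There are look-alikes about, which are no part of the job. What is shaped like the square_tile but green or pink is not meant.

How it is judged:
At the end, for the whole second after the job is handed in: All three pieces rest inside the scrap tub: each piece's origin within its walls and below its rim (under 62 mm above the tub's underside), moving slower than 20 mm/s. The cup stands upright (tilt under 0.15 rad) within 20 mm of where it was (x of square_tile in the frame of scrap_tub between -0.143 and 0.143 m and y of square_tile in the frame of scrap_tub between -0.068 and 0.068 m and z of each of square_tile, round_disc, half_tile in the frame of scrap_tub below 0.062 m and linear speed of each of square_tile, round_disc, half_tile below 0.02 m/s and x of round_disc in the frame of scrap_tub between -0.143 and 0.143 m and y of round_disc in the frame of scrap_tub between -0.068 and 0.068 m and x of half_tile in the frame of scrap_tub between -0.143 and 0.143 m and y of half_tile in the frame of scrap_tub between -0.068 and 0.068 m and distance of cup from where it was at the start of the episode below 0.02 m and angle between cup's own z axis and vertical below 0.15 rad); the robot touches nothing.
It fails at once if a piece is lifted more than 18 mm off the board (it may only be pushed) (height (world z) of any of square_tile, round_disc, half_tile above 0.098 m).
It fails at once if the cup is shoved 20 mm or tipped (distance of cup from where it was at the start of the episode above 0.02 m or angle between cup's own z axis and vertical above 0.3 rad).
It fails at once if the glaze jar or the brush is moved 20 mm (distance of any of glaze_jar, brush from where it was at the start of the episode above 0.02 m).
It fails at once if a piece falls into the prop caddy ((y of square_tile in the frame of prop_caddy between -0.07 and 0.07 m and x of square_tile in the frame of prop_caddy between -0.145 and 0.145 m) or (y of round_disc in the frame of prop_caddy between -0.07 and 0.07 m and x of round_disc in the frame of prop_caddy between -0.145 and 0.145 m) or (y of half_tile in the frame of prop_caddy between -0.07 and 0.07 m and x of half_tile in the frame of prop_caddy between -0.145 and 0.145 m)).
It also fails if it takes over 69 s, if anything falls off the work surface, if the arm or the gripper's body presses on something with over 40 N, if the wrist force passes 120 N, or if a joint passes its speed limit or range.

ROBOT

A 6-joint arm with a two-finger parallel gripper is mounted at the origin on the work surface. World frame = base frame: x ahead of the robot, y to its left, z up, the work surface at z = 0. Lengths are in m, angles in rad, forces in N, time in s.
With the tool pointing down it reaches from about 0.375 to 0.975 m from the base axis. Payload 3.8 kg.
Tool frame: the origin (TCP) lies at the centre of the arm's flange, where the gripper is bolted on; the fingertips stand 173 mm ahead of it and the grasp point (between the pads) lies 155 mm ahead of it (bot.tip_reach is the distance from the TCP to the fingertips, in m); z points along the fingers, y is the line along which they close (so a half turn about z gives the same grasp; the last joint's range is limited). The gripper opens to 85 mm and grips with 20 to 120 N. Pads are 22 mm wide; open, the fingers measure 114 mm over their backs; the gripper's body (76 mm by 85 mm) begins 54 mm behind the grasp point. The pads swing forward as they close: fully open they stand 13 mm farther back than shut.
Start: joints at [1.08, 0.264, 1.604, -0, 1.274, -0.037], TCP at [0.296, 0.607, 0.405] pointing down, gripper open.
Joint ranges: [-2.63, 2.63], [-0.94, 2.18], [0.31, 2.57], [-1.31, 4.45], [0, 2.66], [-2.55, 2.55]. Speed limits (rad/s): [2.57, 2.57, 3.14, 3.14, 3.14, 3.14].

INTERFACE

Orientations are given as a rotation vector (axis times angle).
In Python, from workcell import bot gives the robot as it stands.
- The arm moves only by the tool drive_tool, never from a script. Its arguments are lists of equal length, an entry for each row: "claw": the finger opening in mm, from 0 to 85.4; "slide": the shift along the world's x, y, z each as a share of 0.5 m, from -1 to 1, a list of three; "yaw": the turn about the world's z as a share of 180 degrees, from -1 to 1. A call has 1 to 8 rows; each row is the pose to reach, as a shift and turn from the pose commanded when the call began, turning the shorter way round; what a row does not reach only later rows make up. A row lasts 1/12 s, in which the tool goes at most 41.7 mm and 7.16 degrees, less where a joint would pass 70% of its speed; a pose out of reach is approached as far as the arm can. A call with a number of a shift or a turn outside -1 to 1 is refused whole. A call with a gripper value outside its range is refused whole. The fingers move at their own pace and stop on an object; "newtons" is the grip in N (left out, the last holds). Time passes only in rows, so rows that repeat a pose let the fingers close. It gives the time, the measured TCP pose, the force, the opening and the grip force at its end, in the units of the state.
- bot.read_state(): the state, without advancing time (a new reading comes with each control period).
- bot.read_camera(name): name is "scene" or "side" or "wrist"; returns a dict with "color" (420x560x3 uint8, red, green, blue), "depth" (420x560 float32, m along the optical axis (not along the pixel's ray), 0 where there is no reading), "mtx" (3x3 intrinsics, pixels), "k1" (the pictures are not rectified: a ray, as slopes to the right and down, at radius r is drawn at 1 + k1 r^2 times it, then the intrinsics apply), "eye" and "rotation" of the camera in the world. Camera axes: x right, y up, looking along -z (the intrinsics and any distortion apply to the point x, -y, -z); pixel columns grow to the right and rows downward; lengths in m; the calibration is good to about 2 mm. A picture is of the moment at which its call begins.
- bot.finish_job(): hands the job in; it is judged then, once.
The state is a dict: "time": time; "q": joint angles; "joint_vel": joint speeds; "joint_torque": joint torques, N m; "tool_pos": TCP position; "tcp_rot": TCP orientation; "wrist_force": force on the tool from outside, world axes, zero at the start; "torque": the same for the moment, N m; "width": opening from 0.0 (shut) to 1.0 (fully open); "grip_force": force on a finger pad.
Only numpy, scipy, OpenCV 4.12 (cv2) and the standard library are available. Lean on these libraries where they do the work, as an engineer would, in place of code of your own. Each camera call takes 0.05 s, during which the arm holds its last target. There are 200 camera calls.

## Working session

There is one attempt and no reset: what is moved stays moved. The work goes in short steps, Python scripts to look and compute and a tool call to move; the robot and the scene stay as the last step left them, time stands still between calls to the robot, and variables do not carry over. Pictures are saved under pics/ and viewed, at most 10 in all, crops included, and the job is handed in when it is done.

Besides the shell and the picture viewer there is one more tool, called after "Request:" as name([rows], argument=value, ...), one row to a line, values as JSON. drive_tool: Moves the arm, as the interface text tells. Shift numbers are shares of 0.5 m and turn numbers shares of 180 degrees, none past 1 either way. Its arguments: {"type":"object","properties":{"claw":{"type":"array","items":{"type":"number"}},"slide":{"type":"array","items":{"type":"array","items":{"type":"number"}}},"yaw":{"type":"array","items":{"type":"number"}},"newtons":{"type":"number"}},"required":["claw","slide","yaw"]}

```bash
mkdir -p pics; cat > h.py <<'E'
import numpy as np,cv2
from workcell import bot
def grab(n):
    c=bot.read_camera(n); np.savez('pics/%s.npz'%n,**{k:np.asarray(v) for k,v in c.items()}); return c
def load(n): return np.load('pics/%s.npz'%n)
def rays(c,uv):
    m=np.array(c['mtx'],float); p=cv2.undistortPoints(np.array(uv,float).reshape(-1,1,2),m,np.array([float(c['k1']),0,0,0]))[:,0]
    d=np.c_[p[:,0],-p[:,1],-np.ones(len(p))]; R=np.array(c['rotation'],float)
    if R.shape!=(3,3): R=cv2.Rodrigues(R)[0]
    return np.array(c['eye'],float),d@R.T
def atz(c,uv,z):
    e,d=rays(c,uv); return e+d*((z-e[2])/d[:,2])[:,None]
def bydepth(c,uv):
    e,d=rays(c,uv); return np.array([e+dd*c['depth'][int(v),int(u)] for dd,(u,v) in zip(d,uv)])
E
python3 - <<'E'
from h import *
for n in ['scene','side']:
    c=grab(n); cv2.imwrite(f'pics/{n}0.png',cv2.resize(c['color'][:,:,::-1],(784,588)))
    print(n,c['eye'],c['rotation'])
E
```

```text
scene [1.16436652 0.06125765 0.79360159] [0.5322789  0.61839893 1.65098378]
side [ 0.14379286 -0.47300765  0.71478925] [ 0.71945969 -0.2815011  -0.72033103]
```

View pics/scene0.png

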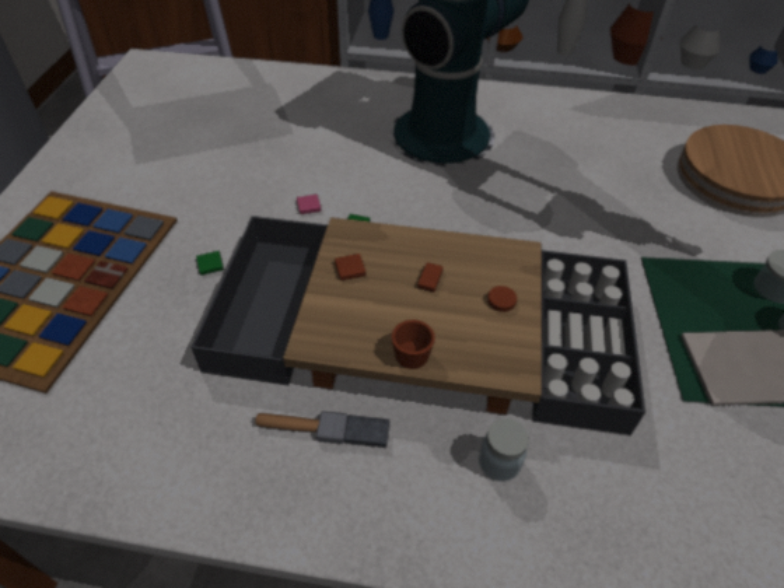

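View pics/side0.png

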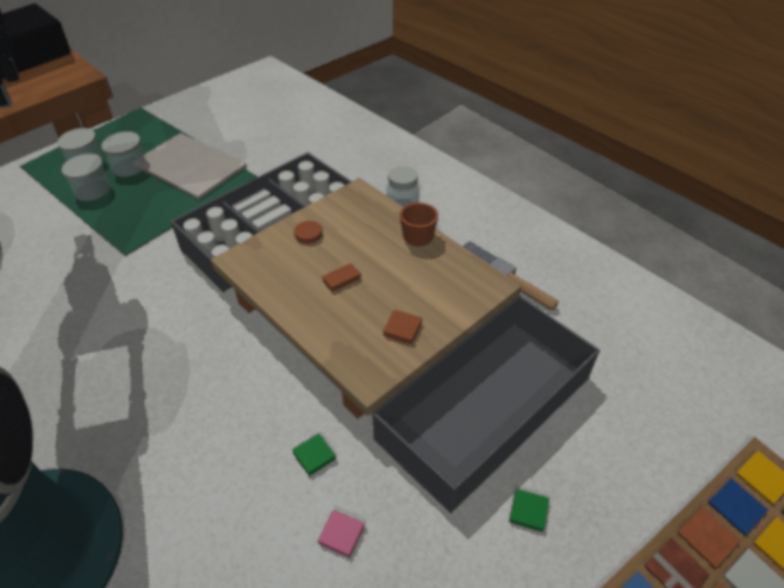

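The scene view shows the empty tub left of the board (−y) and the caddy with white props on the right (+y). The terracotta pieces on the board are the square (349,266), half tile (429,277) and disc (502,298), with the cup at (413,340). The look-alikes are pink (309,203), green (357,218) and green (209,262), all on the bench, plus tiles in the sample tray at far left. Only the three terracotta pieces on the board fit the description. The side view agrees: square (403,325), half (341,276), disc (308,231).

```bash
python3 - <<'E'
from h import *
np.set_printoptions(precision=4,suppress=True)
S=load('scene');D=load('side')
def tri(a,b):
    e1,d1=rays(S,[np.array(a)/1.4]);e2,d2=rays(D,[np.array(b)/1.4])
    A=np.c_[d1[0],-d2[0]];t=np.linalg.lstsq(A,e2-e1,rcond=None)[0]
    p,q=e1+t[0]*d1[0],e2+t[1]*d2[0]; return (p+q)/2,np.linalg.norm(p-q)
for n,a,b in [('sq',(349,265),(403,324)),('half',(429,275),(341,275)),('disc',(502,296),(308,230)),('c-x-y',(333,220),(365,405)),('c-x+y',(543,241),(215,263)),('c+x+y',(540,384),(360,178)),('c+x-y',(288,361),(520,290))]:
    print(n,*tri(a,b),bydepth(S,[np.array(a)/1.4])[0],bydepth(D,[np.array(b)/1.4])[0])
# color segmentation of terracotta on board, top at z~0.092
out=[]
for n,c in [('scene',S),('side',D)]:
    h=cv2.cvtColor(c['color'],cv2.COLOR_RGB2HSV); m=((h[...,0]<9)&(h[...,1]>150)&(h[...,2]>60)).astype(np.uint8)
    k,l,st,ce=cv2.connectedComponentsWithStats(m)
    for i in range(1,k):
        if st[i,4]>60:
            p=atz(c,[ce[i]],0.088)[0]
            if .3<p[0]<.9 and abs(p[1])<.4:
                pts=np.argwhere(l==i)[:,::-1]; w=atz(c,pts,.09)[:,:2].astype(np.float32)
                print(n,ce[i]*1.4,st[i,4],p,cv2.minAreaRect(w))
v=cv2.resize(S['color'][140:280,190:400,::-1],(798,532),interpolation=cv2.INTER_CUBIC);cv2.imwrite('pics/crop.png',v)
E
```

```text
sq [ 0.5134 -0.0994  0.0906] 0.0004756669576735977 [ 0.515  -0.0993  0.0921] [ 0.5124 -0.1002  0.0922]
half [0.513  0.0279 0.0904] 0.002005718066919246 [0.5141 0.0272 0.0907] [0.5117 0.0276 0.0922]
disc [0.5388 0.1406 0.0906] 0.0006610468945351776 [0.5403 0.1407 0.0927] [0.5381 0.139  0.0918]
c-x-y [ 0.3984 -0.1516  0.0749] 0.0006805952855304084 [ 0.4021 -0.1509  0.0781] [ 0.3962 -0.1539  0.0801]
c-x+y [0.3977 0.2009 0.0757] 0.012077842452232208 [ 0.3078  0.2216 -0.002 ] [0.3968 0.1878 0.0807]
c+x+y [0.6886 0.1941 0.0881] 0.008756983995816935 [0.6787 0.1998 0.0782] [0.7639 0.2797 0.0018]
c+x-y [ 0.694  -0.155   0.0691] 0.005748112133664266 [ 0.6967 -0.1506  0.0754] [ 0.6914 -0.1598  0.0736]
scene [349.3266 265.4329] 237 [ 0.512  -0.0995  0.088 ] ((0.5133905410766602, -0.0993775874376297), (0.04141756892204285, 0.03934110701084137), 25.412885665893555)
scene [429.7172 275.5215] 186 [0.5125 0.0283 0.088 ] ((0.5129151344299316, 0.029246561229228973), (0.02640877477824688, 0.047802139073610306), 79.81460571289062)
scene [501.9875 296.7937] 224 [0.5377 0.1412 0.088 ] ((0.5391533970832825, 0.1418355107307434), (0.03949028253555298, 0.039551761001348495), 41.13994598388672)
scene [409.7459 340.0486] 222 [0.6413 0.0145 0.088 ] ((0.6356797218322754, 0.017393657937645912), (0.05730264633893967, 0.058202147483825684), 9.484573364257812)
```

View pics/crop.png

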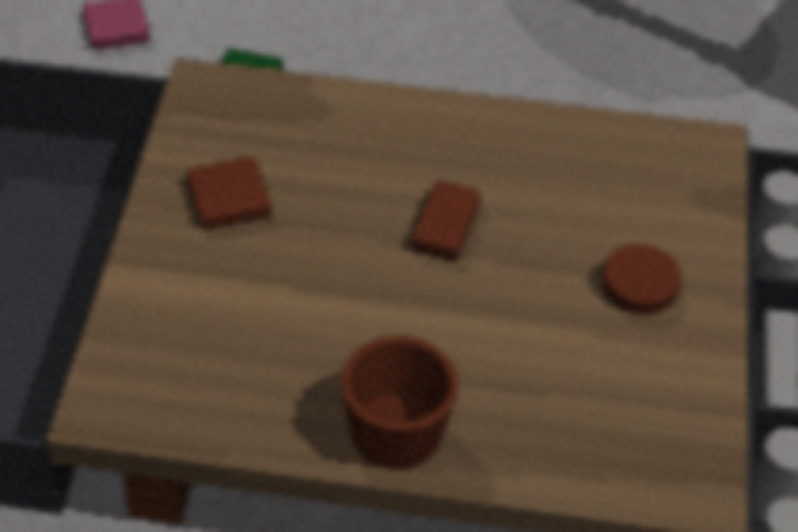

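The enlarged crop confirms three bare terracotta pieces on the board: square (228,190), half tile (447,218) and disc (640,277). The cup stands at (398,400), and the pink and green look-alikes are off the board. All tops triangulate to z≈0.091.

```bash
python3 - <<'E'
from h import *
s=bot.read_state();R=cv2.Rodrigues(np.array(s['tcp_rot'],float))[0]
print(s['tool_pos'],s['time'],bot.tip_reach,s['width']);print(R.round(3)); print('deg of closing line',np.degrees(np.arctan2(R[1,1],R[0,1])))
S=load('scene')
print(atz(S,[np.array(p)/1.4 for p in [(333,220),(543,241),(540,381),(288,361),(310.5,290.5),(542,311)]],.08).round(4))
E
```

```text
[0.29576099 0.60642494 0.40351241] 0.1 0.1734 0.9986400911796587
[[-0.899  0.438 -0.001]
 [ 0.438  0.899 -0.002]
 [ 0.    -0.002 -1.   ]]
deg of closing line 63.99950279853843
[[ 0.4041 -0.1504  0.08  ]
 [ 0.3961  0.2051  0.08  ]
 [ 0.675   0.1994  0.08  ]
 [ 0.6997 -0.1492  0.08  ]
 [ 0.5667 -0.1497  0.08  ]
 [ 0.549   0.2027  0.08  ]]
```

Request:
drive_tool([
  [0.434, -1, 0],
  [0.434, -1, 0],
  [0.434, -1, 0],
  [0.434, -1, 0],
  [0.434, -1, 0],
  [0.434, -1, 0],
  [0.434, -1, 0],
  [0.434, -1, 0],
], claw=[20, 20, 20, 20, 20, 20, 20, 20], yaw=[-0.356, -0.356, -0.356, -0.356, -0.356, -0.356, -0.356, -0.356])

```text
time: 0.77
tool_pos: [0.4287, 0.2989, 0.4043]
tcp_rot: [-2.094, -2.341, 0.001]
wrist_force: [1.2, -0.4, -0.2]
width: 0.234
grip_force: 0.0
```

Request:
drive_tool([
  [0.16, -0.68, 0],
  [0.16, -0.68, 0],
  [0.16, -0.68, 0],
  [0.16, -0.68, 0],
  [0.16, -0.68, 0],
  [0.16, -0.68, 0],
  [0.16, -0.68, 0],
  [0.16, -0.68, 0],
], claw=[20, 20, 20, 20, 20, 20, 20, 20], yaw=[-0.035, -0.035, -0.035, -0.035, -0.035, -0.035, -0.035, -0.035])

```text
time: 1.43
tool_pos: [0.5046, -0.0256, 0.4045]
tcp_rot: [-2.214, -2.229, 0.0]
wrist_force: [0.3, 0.8, 0.1]
width: 0.235
grip_force: 0.0
```

```bash
python3 - <<'E'
from h import *
s=bot.read_state();R=cv2.Rodrigues(np.array(s['tcp_rot'],float))[0]
print(s['tool_pos'],s['time'],np.degrees(np.arctan2(R[1,1],R[0,1])),s['q'])
E
```

```text
[ 0.50464606 -0.02563197  0.40445142] 1.4333 0.39516483774819805 [-1.00091982e-01 -6.00162939e-02  1.95955941e+00  1.39706017e-04
  1.24225161e+00 -1.07033987e-01]
```

Request:
drive_tool([
  [0.01, -0.04, 0],
  [0.01, -0.04, -0.1],
  [0.01, -0.04, -0.27],
  [0.01, -0.04, -0.27],
  [0.01, -0.04, -0.27],
  [0.01, -0.04, -0.27],
], claw=[20, 20, 20, 20, 20, 20], yaw=[0, 0, 0, 0, 0, 0])

```text
time: 1.93
tool_pos: [0.5074, -0.0433, 0.2654]
tcp_rot: [-2.208, -2.223, 0.009]
wrist_force: [-1.0, -0.6, -0.4]
width: 0.233
grip_force: 0.0
```

```bash
python3 - <<'E'
from h import *
c=grab('side');cv2.imwrite('pics/side1.png',cv2.resize(c['color'][120:300,150:390,::-1],(800,600),interpolation=cv2.INTER_CUBIC))
print(bot.read_state()['tool_pos'])
E
```

```text
[ 0.50923666 -0.04340649  0.26850523]
```

View pics/side1.png

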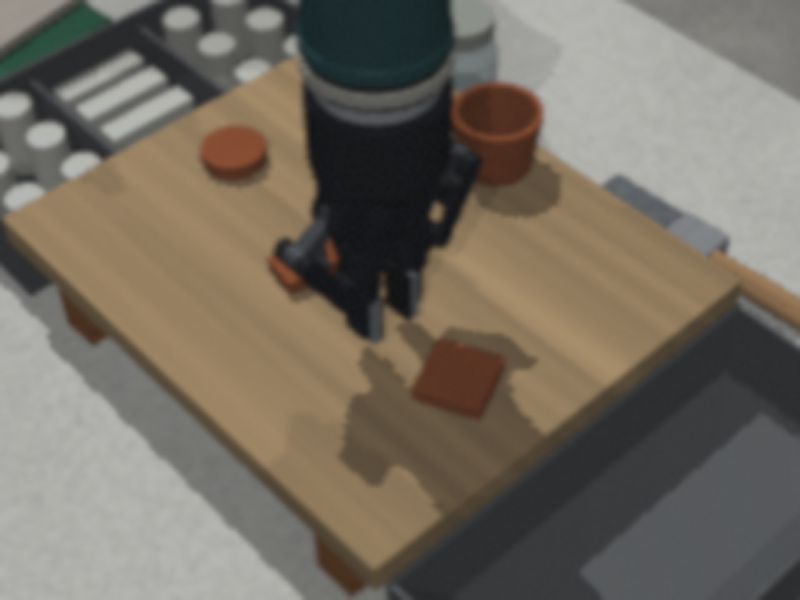

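The side crop shows the fingertips at (370,335) and (405,310), straight behind the square (460,378) and clear of the half tile and cup. Next I lower and push.

Request:
drive_tool([
  [0.008, 0, -0.018],
  [0.008, 0, -0.018],
  [0.008, -0.02, -0.018],
  [0.008, -0.05, -0.018],
  [0.008, -0.08, -0.018],
  [0.008, -0.11, -0.018],
  [0.008, -0.14, -0.018],
  [0.008, -0.17, -0.018],
], claw=[20, 20, 20, 20, 20, 20, 20, 20], yaw=[0, 0, 0, 0, 0, 0, 0, 0])

```text
time: 2.65
tool_pos: [0.5147, -0.1299, 0.2627]
tcp_rot: [2.211, 2.227, 0.002]
wrist_force: [0.1, 0.7, -0.1]
width: 0.234
grip_force: 0.3
```

Request:
drive_tool([
  [0, -0.03, 0],
  [0, -0.05, 0],
  [0, -0.06, 0],
  [0, -0.06, 0],
], claw=[20, 20, 20, 20], yaw=[0, 0, 0, 0])

```text
time: 2.98
tool_pos: [0.5143, -0.1598, 0.2617]
tcp_rot: [2.214, 2.227, 0.001]
wrist_force: [-0.1, 0.3, 0.3]
width: 0.233
grip_force: 0.0
```

```bash
python3 - <<'E'
from h import *
c=grab('side');cv2.imwrite('pics/side2.png',cv2.resize(c['color'][120:360,150:470,::-1],(800,600),interpolation=cv2.INTER_CUBIC))
print(bot.read_state()['tool_pos'])
E
```

```text
[ 0.51418104 -0.15906925  0.26136288]
```

View pics/side2.png

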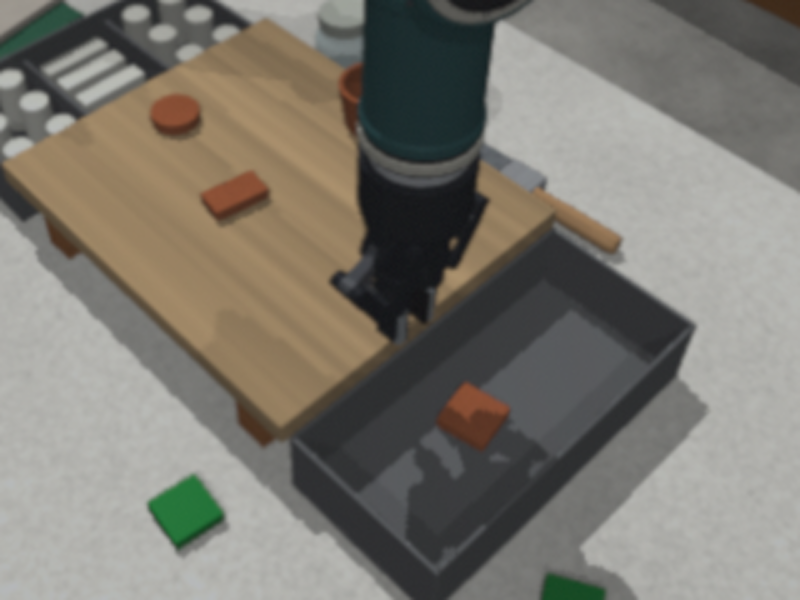

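The square lies in the tub at (473,415). The half tile (236,193) and disc (176,113) haven't moved. Next I lift, go back behind the half tile and push it.

Request:
drive_tool([
  [0, 0, 0.08],
  [0, 0.05, 0.1],
  [0, 0.13, 0.1],
  [0, 0.21, 0.1],
  [0, 0.29, 0.1],
  [0, 0.37, 0.1],
  [0, 0.455, 0.1],
  [0, 0.455, 0.1],
], claw=[20, 20, 20, 20, 20, 20, 20, 20], yaw=[0, 0, 0, 0, 0, 0, 0, 0])

```text
time: 3.7
tool_pos: [0.5132, 0.0754, 0.3111]
tcp_rot: [-2.205, -2.235, -0.004]
wrist_force: [-0.6, 0.1, -0.0]
width: 0.231
grip_force: 0.0
```

Request:
drive_tool([
  [0, 0, 0],
  [0, 0, -0.05],
  [0, 0, -0.102],
  [0, 0, -0.102],
  [0, 0, -0.102],
], claw=[20, 20, 20, 20, 20], yaw=[0, 0, 0, 0, 0])

```text
time: 4.12
tool_pos: [0.5128, 0.068, 0.2582]
tcp_rot: [-2.213, -2.226, 0.006]
wrist_force: [0.4, 0.1, 0.2]
width: 0.235
grip_force: 0.0
```

Request:
drive_tool([
  [0, -0.02, 0.002],
  [0, -0.05, 0.002],
  [0, -0.08, 0.002],
  [0, -0.11, 0.002],
  [0, -0.14, 0.002],
  [0, -0.17, 0.002],
  [0, -0.2, 0.002],
  [0, -0.23, 0.002],
], claw=[20, 20, 20, 20, 20, 20, 20, 20], yaw=[0, 0, 0, 0, 0, 0, 0, 0])

```text
time: 4.78
tool_pos: [0.5148, -0.0481, 0.2631]
tcp_rot: [2.212, 2.226, 0.003]
wrist_force: [-1.0, -0.3, -0.2]
width: 0.232
grip_force: 0.1
```

Request:
drive_tool([
  [0, -0.03, 0],
  [0, -0.06, 0],
  [0, -0.09, 0],
  [0, -0.12, 0],
  [0, -0.15, 0],
  [0, -0.18, 0],
  [0, -0.21, 0],
  [0, -0.23, 0],
], claw=[20, 20, 20, 20, 20, 20, 20, 20], yaw=[0, 0, 0, 0, 0, 0, 0, 0])

```text
time: 5.45
tool_pos: [0.5147, -0.1638, 0.2634]
tcp_rot: [2.212, 2.224, 0.002]
wrist_force: [1.5, 0.0, 0.7]
width: 0.233
grip_force: 0.0
```

```bash
python3 - <<'E'
from h import *
c=grab('side');cv2.imwrite('pics/side3.png',cv2.resize(c['color'][120:360,150:470,::-1],(800,600),interpolation=cv2.INTER_CUBIC))
print(bot.read_state()['tool_pos'])
E
```

```text
[ 0.51461929 -0.16462082  0.26300504]
```

View pics/side3.png

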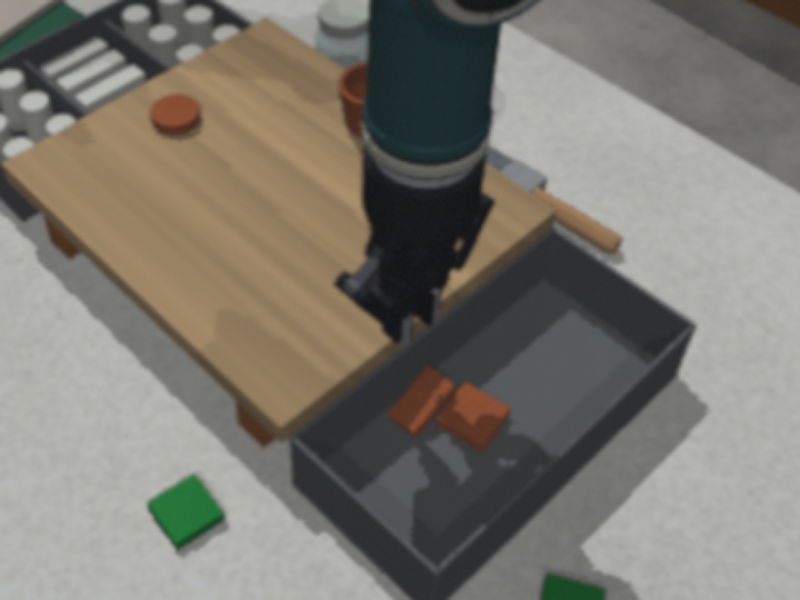

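The half tile has dropped into the tub at (420,400), next to the square (475,415). The disc (176,113) is left.

Request:
drive_tool([
  [0, 0, 0.08],
  [0, 0.05, 0.11],
  [0, 0.13, 0.11],
  [0, 0.21, 0.11],
  [0, 0.29, 0.11],
  [0, 0.37, 0.11],
  [0, 0.45, 0.11],
  [0.02, 0.53, 0.11],
], claw=[20, 20, 20, 20, 20, 20, 20, 20], yaw=[0, 0, 0, 0, 0, 0, 0, 0])

```text
time: 6.17
tool_pos: [0.5225, 0.1055, 0.3166]
tcp_rot: [-2.214, -2.229, 0.0]
wrist_force: [1.0, -1.7, -0.1]
width: 0.234
grip_force: 0.0
```

Request:
drive_tool([
  [0.03, 0.08, 0],
  [0.03, 0.16, 0],
  [0.03, 0.16, 0],
  [0.03, 0.16, 0],
], claw=[20, 20, 20, 20], yaw=[0, 0, 0, 0])

```text
time: 6.5
tool_pos: [0.5389, 0.186, 0.3165]
tcp_rot: [2.209, 2.233, 0.001]
wrist_force: [0.3, -0.2, -0.5]
width: 0.235
grip_force: 0.0
```

```bash
python3 - <<'E'
from h import *
c=grab('side');cv2.imwrite('pics/side4.png',cv2.resize(c['color'][90:270,120:360,::-1],(800,600),interpolation=cv2.INTER_CUBIC))
print(bot.read_state()['tool_pos'])
E
```

```text
[0.53879579 0.18453397 0.31614687]
```

View pics/side4.png

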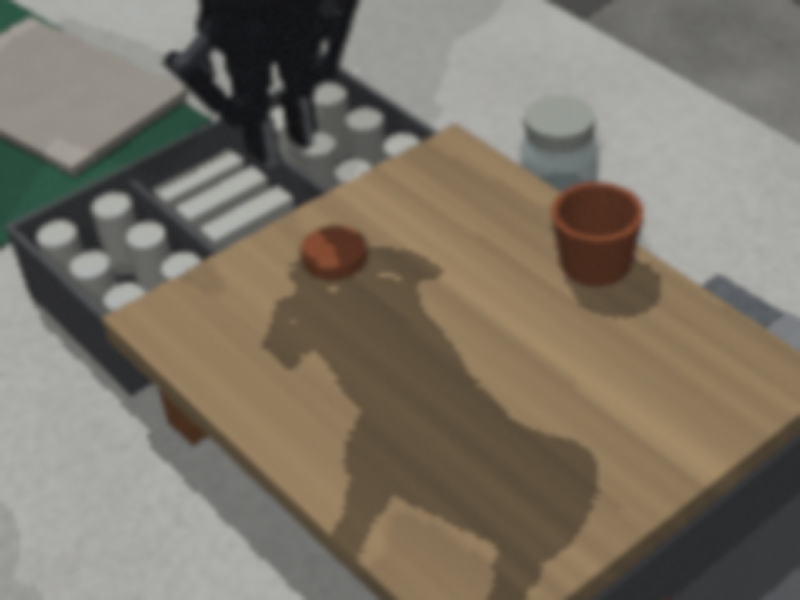

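The fingers stand above and behind the disc (334,252), in line with it, and the cup (597,235) is well clear. Now I lower and push.

Request:
drive_tool([
  [0, 0, -0.06],
  [0, 0, -0.112],
  [0, 0, -0.112],
  [0, 0, -0.112],
  [0, -0.02, -0.112],
  [0, -0.04, -0.112],
  [0, -0.07, -0.112],
  [0, -0.1, -0.112],
], claw=[20, 20, 20, 20, 20, 20, 20, 20], yaw=[0, 0, 0, 0, 0, 0, 0, 0])

```text
time: 7.22
tool_pos: [0.5398, 0.1325, 0.2618]
tcp_rot: [2.212, 2.228, 0.004]
wrist_force: [-0.1, -0.3, -0.0]
width: 0.237
grip_force: 0.1
```

Request:
drive_tool([
  [0, -0.03, 0],
  [0, -0.06, 0],
  [0, -0.09, 0],
  [0, -0.12, 0],
  [0, -0.15, 0],
  [0, -0.18, 0],
  [0, -0.21, 0],
  [0, -0.24, 0],
], claw=[20, 20, 20, 20, 20, 20, 20, 20], yaw=[0, 0, 0, 0, 0, 0, 0, 0])

```text
time: 7.88
tool_pos: [0.5394, 0.0119, 0.2618]
tcp_rot: [2.213, 2.226, 0.003]
wrist_force: [-0.9, 0.1, 0.3]
width: 0.236
grip_force: 0.1
```

Request:
drive_tool([
  [0, -0.03, 0],
  [0, -0.06, 0],
  [0, -0.09, 0],
  [0, -0.12, 0],
  [0, -0.15, 0],
  [0, -0.18, 0],
  [0, -0.21, 0],
  [0, -0.24, 0],
], claw=[20, 20, 20, 20, 20, 20, 20, 20], yaw=[0, 0, 0, 0, 0, 0, 0, 0])

```text
time: 8.55
tool_pos: [0.5391, -0.1082, 0.2618]
tcp_rot: [2.213, 2.226, 0.002]
wrist_force: [-0.2, -0.2, 0.6]
width: 0.236
grip_force: 0.1
```

Request:
drive_tool([
  [0, -0.03, 0],
  [0, -0.06, 0],
  [0, -0.09, 0],
  [0, -0.11, 0],
  [0, -0.11, 0],
  [0, -0.11, 0.08],
  [0, -0.11, 0.16],
  [0, -0.11, 0.2],
], claw=[20, 20, 20, 20, 20, 20, 20, 20], yaw=[0, 0, 0, 0, 0, 0, 0, 0])

```text
time: 9.22
tool_pos: [0.5398, -0.1614, 0.3649]
tcp_rot: [2.21, 2.225, 0.005]
wrist_force: [1.0, -0.5, 0.8]
width: 0.238
grip_force: 0.0
```

Request:
drive_tool([
  [0, 0, 0],
  [0, 0, 0],
  [0, 0, 0],
  [0, 0, 0],
  [0, 0, 0],
  [0, 0, 0],
  [0, 0, 0],
  [0, 0, 0],
], claw=[20, 20, 20, 20, 20, 20, 20, 20], yaw=[0, 0, 0, 0, 0, 0, 0, 0])

```text
time: 9.88
tool_pos: [0.5388, -0.161, 0.3589]
tcp_rot: [-2.213, -2.228, 0.001]
wrist_force: [-1.8, -0.1, -0.4]
width: 0.234
grip_force: 0.0
```

```bash
python3 - <<'E'
from h import *
c=grab('side');cv2.imwrite('pics/side5.png',cv2.resize(c['color'][90:360,110:470,::-1],(800,600),interpolation=cv2.INTER_CUBIC))
s=bot.read_state();print(s['tool_pos'],s['wrist_force'],s['time'])
E
```

```text
[ 0.53889918 -0.16106933  0.35915891] [-0.66452617 -0.58110282  0.62017812] 9.9333
```

View pics/side5.png

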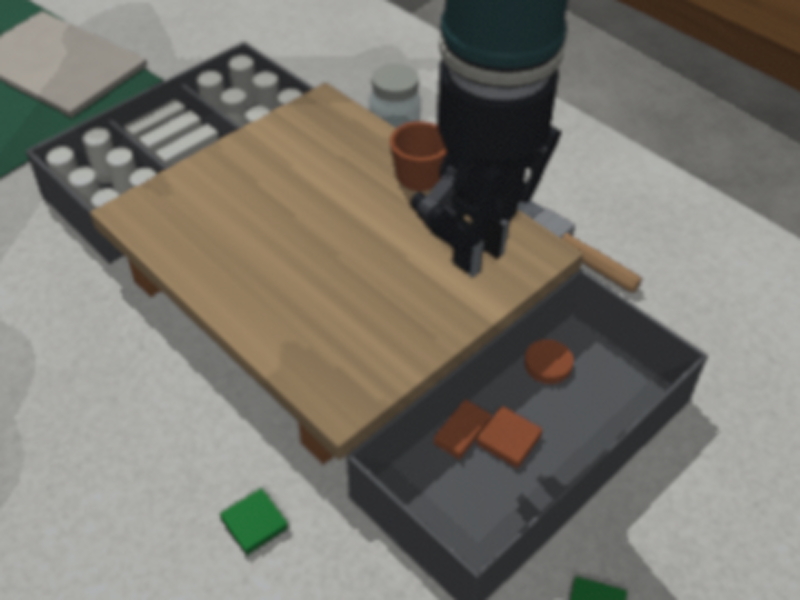

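All three pieces lie in the tub: half tile (463,428), square (510,435) and disc (549,360). The cup (418,155) is standing on the board, and the gripper is raised and free.

```bash
python3 -c "
from workcell import bot
print(bot.finish_job())"
```

```text
the job is handed in; nothing more can be done
None
```

I pushed the square tile, half tile and disc off the board's end, and the last camera view shows all three in the scrap tub and the cup still standing; the job is handed in, but no verdict came back.

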